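# Park the food-printer capsules in their holders

## Robot

A 6-joint arm with a two-finger parallel gripper is mounted at the origin on the work surface. World frame = base frame: x ahead of the robot, y to its left, z up, the work surface at z = 0. Lengths are in m, angles in rad, forces in N, time in s.
With the tool pointing down it reaches from about 0.3 to 0.875 m from the base axis. Payload 6.4 kg.
Tool frame: the origin (TCP) lies on the centre line of the jaws, within the pads' length; the fingertips stand 14 mm ahead of it and the grasp point (between the pads) lies 5 mm behind it; z points along the fingers, y is the direction in which the jaws open and shut (so a half turn about z gives the same grasp; the last joint's range is limited). The gripper opens to 85 mm and grips with 20 to 120 N. Pads are 22 mm wide; open, the fingers measure 114 mm over their backs; the gripper's body (76 mm by 85 mm) begins 54 mm behind the grasp point. The pads swing forward as they close: fully open they stand 13 mm farther back than shut.
Start: joints at [-1.393, 0.181, 1.607, -0, 1.354, -0.206], TCP at [0.215, -0.533, 0.245] pointing down, gripper open.
Joint ranges: [-2.99, 2.99], [-0.89, 2.07], [0.3, 2.58], [-1.14, 4.28], [0, 2.63], [-3.12, 3.12]. Speed limits (rad/s): [2.57, 2.57, 3.01, 3.14, 3.14, 3.14].

## Interface

Orientations are given as a rotation vector (axis times angle).
In Python, from cell import read_state, get_image, sign_off, find_in, trace, place_of gives the robot as it stands.
- The arm moves only by the shell command python3 -m crank 'ROWS' [FORCE]. ROWS is JSON, a list of rows, each an object of numbers: "wx", "wy", "wz": the turn, a rotation vector about the tool's x, y, z in degrees; "dx", "dy", "dz": the shift along the tool's x, y, z in cm; "jaw": the finger opening in cm, from 0 to 8.54. A call has 1 to 8 rows; each row shifts and turns the pose as measured when the row begins, along the tool's axes as they then stand; what a row does not reach is not made up. A row lasts 1/8 s, in which the tool goes at most 62.5 mm and 10.7 degrees, less where a joint would pass 70% of its speed; a pose out of reach is approached as far as the arm can. A call with a gripper value outside its range is refused whole. The fingers move at their own pace and stop on an object; FORCE is the grip in N (left out, the last holds). Time passes only in rows, so rows that do not move let the fingers close. It gives the time, the measured TCP pose, the force and the opening at its end, in the units of the state.
- read_state(): the state, without advancing time (a new reading comes with each control period).
- get_image(name): name is "scene" or "top" or "wrist"; returns a dict with "pixels" (384x512x3 uint8, red, green, blue), "intrinsics" (3x3 intrinsics, pixels), "R" (3x3) and "t" (3): a world point X has camera coordinates R X + t. Camera axes: x right, y down, z forward; pixel columns grow to the right and rows downward; lengths in m; the calibration is good to about 2 mm. A picture is of the moment at which its call begins. There is no depth.
- sign_off(): hands the job in, once; it reports no verdict.
Trained networks look in the newest picture that a camera, given by its name, has taken for a name from the list of things; names that differ only in an ending like _2 or _b are one class to them, and where a whole thing is asked for, a point or a joint stands for the part that bears it (a point fixed in the world has none). Each returns a list of dicts, best first, with "conf" (0 to 1); they miss things now and then, are a little off and sometimes report something else, mostly with a low value. They report only what shows in the picture. A call takes as long as a camera call. They do not tell look-alikes from the thing itself.
- find_in(camera, label): "point" ([column, row] in pixels, amid what is visible of it).
- trace(camera, label): "region" (384x512 bool, what is visible of it) and "point" ([column, row] in pixels, amid what is visible of it).
- place_of(camera, label): "point" ([column, row] in pixels: a listed point, or the origin of a listed thing).
The state is a dict: "time_s": time; "joint_pos": joint angles; "qvel": joint speeds; "joint_torque": joint torques, N m; "eef_pos": TCP position; "eef_rot": TCP orientation; "force": force on the tool from outside, world axes, zero at the start; "torque": the same for the moment, N m; "gripper_width": opening from 0.0 (shut) to 1.0 (fully open).
Only numpy, scipy, OpenCV 4.12 (cv2) and the standard library are available. Lean on these libraries where they do the work, as an engineer would, in place of code of your own. Each camera call takes 0.05 s, during which the arm holds its last target. There are 200 camera calls.

## Task

Clear up after the print: stand each of the four steel capsules with a pointed nozzle in its own wooden holder, the widest capsule in the widest holder, the second widest in the second widest, and so on down to the slimmest, each upright and flat on the holder's floor. Keep the capsules upright, nozzle up, all the way, and leave the two flat-topped tins where they stand.

Things in the scene. Friction and masses are not known exactly. Their poses are not given: they have to be found in the camera images.
- capsule_xl: The widest food capsule: a loose bright steel cylinder 58 mm in diameter and 50 mm tall, standing upright, with a pointed steel nozzle cone on its top (75 mm tall in all; the cone is 46 mm wide at its foot). Origin: centre of its underside; z runs up through the nozzle. It stands on the white board, whose top is 6 mm above the table. Round, so it may be gripped across any diameter of the straight barrel.
- capsule_l: The second widest food capsule: a loose bright steel cylinder 46 mm in diameter and 50 mm tall, standing upright, with a pointed steel nozzle cone on its top (75 mm tall in all; the cone is 37 mm wide at its foot). Origin: centre of its underside; z runs up through the nozzle. It stands on the white board, whose top is 6 mm above the table. Round, so it may be gripped across any diameter of the straight barrel.
- capsule_m: The third widest food capsule: a loose bright steel cylinder 34 mm in diameter and 50 mm tall, standing upright, with a pointed steel nozzle cone on its top (75 mm tall in all; the cone is 27 mm wide at its foot). Origin: centre of its underside; z runs up through the nozzle. It stands on the white board, whose top is 6 mm above the table. Round, so it may be gripped across any diameter of the straight barrel.
- capsule_s: The slimmest food capsule: a loose bright steel cylinder 22 mm in diameter and 50 mm tall, standing upright, with a pointed steel nozzle cone on its top (75 mm tall in all; the cone is 18 mm wide at its foot). Origin: centre of its underside; z runs up through the nozzle. It stands on the white board, whose top is 6 mm above the table. Round, so it may be gripped across any diameter of the straight barrel.
- holder_xl: The holder for the widest capsule: a round, shallow brown wooden cup fixed to the white board, outer diameter 88 mm, recess 78 mm in diameter (10 mm room all round the capsule), 10 mm tall in all with a 4 mm thick floor, so the rim stands 6 mm above the recess floor. Origin: centre of its underside, on the board's top; z up.
- holder_l: The holder for the second widest capsule: a round, shallow brown wooden cup fixed to the white board, outer diameter 76 mm, recess 66 mm in diameter (10 mm room all round the capsule), 10 mm tall in all with a 4 mm thick floor, so the rim stands 6 mm above the recess floor. Origin: centre of its underside, on the board's top; z up.
- holder_m: The holder for the third widest capsule: a round, shallow brown wooden cup fixed to the white board, outer diameter 64 mm, recess 54 mm in diameter (10 mm room all round the capsule), 10 mm tall in all with a 4 mm thick floor, so the rim stands 6 mm above the recess floor. Origin: centre of its underside, on the board's top; z up.
- holder_s: The holder for the slimmest capsule: a round, shallow brown wooden cup fixed to the white board, outer diameter 52 mm, recess 42 mm in diameter (10 mm room all round the capsule), 10 mm tall in all with a 4 mm thick floor, so the rim stands 6 mm above the recess floor. Origin: centre of its underside, on the board's top; z up.
- tin_wide: A bystander: a loose upright metal tin, 52 mm in diameter (54 mm over its lid) and 48 mm tall, flat-topped, without a nozzle. Origin: centre of its underside. To be left where it stands.
- tin_slim: A bystander: a loose upright metal tin, 38 mm in diameter (40 mm over its lid) and 48 mm tall, flat-topped, without a nozzle. Origin: centre of its underside. To be left where it stands.
There are look-alikes about, which are no part of the job. Leave any pink look-alike of the capsule_xl alone.

How it is judged:
At the end, for the whole second after the job is handed in: Each capsule stands flat on the floor of its own holder (its axis within 12 mm of the holder's, underside 1 to 7 mm above the holder's underside, tilt under 0.1 rad), at rest and released; both tins are within 25 mm of where they started (horizontal distance between capsule_xl and holder_xl below 0.012 m and z of capsule_xl in the frame of holder_xl between 0.001 and 0.007 m and angle between each of capsule_xl, capsule_l, capsule_m, capsule_s's own z axis and vertical below 0.1 rad and linear speed of each of capsule_xl, capsule_l, capsule_m, capsule_s below 0.02 m/s and horizontal distance between capsule_l and holder_l below 0.012 m and z of capsule_l in the frame of holder_l between 0.001 and 0.007 m and horizontal distance between capsule_m and holder_m below 0.012 m and z of capsule_m in the frame of holder_m between 0.001 and 0.007 m and horizontal distance between capsule_s and holder_s below 0.012 m and z of capsule_s in the frame of holder_s between 0.001 and 0.007 m and distance of each of tin_wide, tin_slim from where it was at the start of the episode below 0.025 m); the robot touches nothing.
It fails at once if a capsule was tipped over (more than 45 degrees) (angle between any of capsule_xl, capsule_l, capsule_m, capsule_s's own z axis and vertical above 0.79 rad).
It fails at once if a flat-topped tin was displaced by more than 25 mm or tipped over (distance of any of tin_wide, tin_slim from where it was at the start of the episode above 0.025 m or angle between any of tin_wide, tin_slim's own z axis and vertical above 0.79 rad).
It also fails if it takes over 109 s, if anything falls off the work surface, if the arm or the gripper's body presses on something with over 40 N, if the wrist force passes 120 N, or if a joint passes its speed limit or range.

## Working session

There is one attempt and no reset: what is moved stays moved. The work goes in short steps, Python scripts to look and compute and a shell command to move; the robot and the scene stay as the last step left them, time stands still between calls to the robot, and variables do not carry over. Pictures are saved under pics/ and viewed, about 12 in all and at most 16, crops included, and the job is handed in when it is done.

```bash
mkdir -p pics; cat > h.py <<'E'
import numpy as np,cv2
from cell import *
def save(im,n): cv2.imwrite('pics/'+n,im[:,:,::-1])
def ray(im,p,z):
    K,R,t=map(np.array,(im['intrinsics'],im['R'],im['t']))
    d=R.T@np.linalg.inv(K)@np.array([p[0],p[1],1.]); c=-R.T@t
    return c+d*(z-c[2])/d[2]
def proj(im,X):
    K,R,t=map(np.array,(im['intrinsics'],im['R'],im['t']))
    q=K@(R@np.array(X)+t); return q[:2]/q[2]
E
python3 - <<'E'
from h import *
a=get_image('top');b=get_image('scene')
save(a['pixels'],'top.png');save(b['pixels'],'scene.png')
for n,z in [('capsule_xl',.006),('capsule_l',.006),('capsule_m',.006),('capsule_s',.006),('holder_xl',.006),('holder_l',.006),('holder_m',.006),('holder_s',.006),('tin_wide',0.006),('tin_slim',0.006)]:
  for c,im in (('top',a),('scene',b)):
    print(n,c,[(np.round(r['point']).tolist(),round(r['conf'],2),np.round(ray(im,r['point'],z)[:2],3).tolist()) for r in place_of(c,n)[:4]])
s=read_state();print(s['eef_pos'],s['eef_rot'],s['time_s'])
print(-np.array(a['R']).T@a['t'],-np.array(b['R']).T@b['t'])
E
```

```text
capsule_xl top [([418.0, 221.0], 0.95, [0.482, -0.481]), ([363.0, 217.0], 0.66, [0.493, -0.338]), ([429.0, 251.0], 0.65, [0.403, -0.507]), ([426.0, 146.0], 0.61, [0.681, -0.508])]
capsule_xl scene [([106.0, 211.0], 0.86, [0.491, -0.476]), ([84.0, 270.0], 0.85, [0.677, -0.504]), ([104.0, 186.0], 0.68, [0.39, -0.496]), ([152.0, 207.0], 0.55, [0.492, -0.355])]
capsule_l top [([342.0, 265.0], 0.65, [0.369, -0.281]), ([264.0, 159.0], 0.61, [0.65, -0.079]), ([104.0, 215.0], 0.6, [0.502, 0.345])]
capsule_l scene [([263.0, 241.0], 0.85, [0.643, -0.072]), ([184.0, 176.0], 0.71, [0.376, -0.268]), ([403.0, 186.0], 0.64, [0.496, 0.348]), ([290.0, 197.0], 0.64, [0.499, 0.022])]
capsule_m top [([342.0, 265.0], 0.65, [0.369, -0.281]), ([264.0, 159.0], 0.61, [0.65, -0.079]), ([104.0, 215.0], 0.6, [0.502, 0.345])]
capsule_m scene [([263.0, 241.0], 0.85, [0.643, -0.072]), ([184.0, 176.0], 0.71, [0.376, -0.268]), ([403.0, 186.0], 0.64, [0.496, 0.348]), ([290.0, 197.0], 0.64, [0.499, 0.022])]
capsule_s top [([342.0, 265.0], 0.65, [0.369, -0.281]), ([264.0, 159.0], 0.61, [0.65, -0.079]), ([104.0, 215.0],
[... 890 characters left out ...]
]
holder_s top [([170.0, 212.0], 0.92, [0.511, 0.171]), ([149.0, 162.0], 0.89, [0.645, 0.228]), ([225.0, 217.0], 0.85, [0.495, 0.023])]
holder_s scene [([287.0, 196.0], 0.77, [0.493, 0.014]), ([377.0, 229.0], 0.66, [0.638, 0.223]), ([342.0, 195.0], 0.52, [0.508, 0.167])]
tin_wide top [([366.0, 218.0], 0.72, [0.49, -0.346]), ([299.0, 213.0], 0.56, [0.504, -0.171])]
tin_wide scene [([225.0, 205.0], 0.62, [0.506, -0.159])]
tin_slim top [([199.0, 171.0], 0.66, [0.62, 0.095])]
tin_slim scene [([330.0, 226.0], 0.84, [0.616, 0.105])]
[ 0.21531281 -0.53316242  0.24526749] [-3.08388543e+00 -5.99137079e-01  6.06419617e-06] 1.1
[ 0.42087225 -0.08764954  1.22832582] [ 1.27979678 -0.17225315  0.81870241]
```

View pics/top.png

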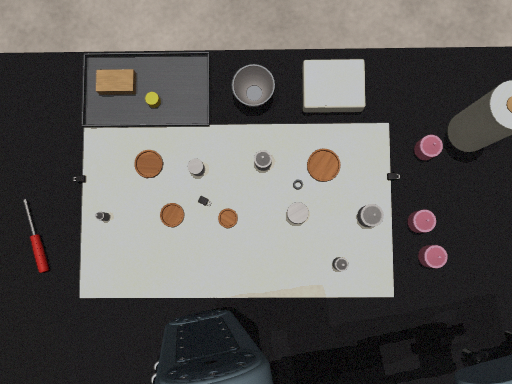

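View pics/scene.png

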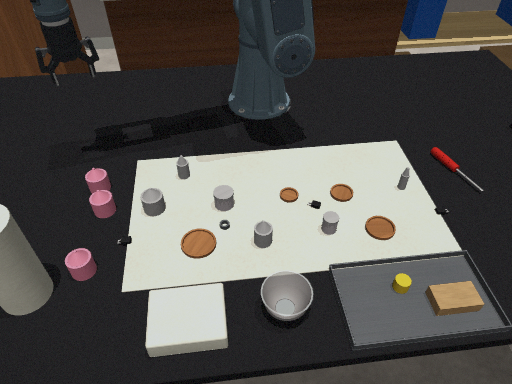

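Top view: the four nozzled grey capsules are at (370,215) XL, (263,159) L, (341,265) M and (102,216) S. The flat tins are at (298,213) and (196,167). The holders are at (324,165) XL, (149,164) L, (172,215) M and (228,218) S. What could be mistaken for a capsule: the pink look-alikes at (429,147), (423,221) and (433,257), the two tins, and the black clips. Next I'll fit the shapes to the traced regions.

```bash
cat >> h.py <<'E'
from scipy.optimize import minimize
th=np.linspace(0,2*np.pi,40,endpoint=False)
def ring(x,y,r,z): return np.c_[x+r*np.cos(th),y+r*np.sin(th),0*th+z]
def mask(im,rings):
    P=np.vstack(rings);K,R,t=map(np.array,(im['intrinsics'],im['R'],im['t']))
    q=(K@(R@P.T+t[:,None]));q=(q[:2]/q[2]).T
    m=np.zeros((384,512),np.uint8);cv2.fillConvexPoly(m,cv2.convexHull(np.round(q*16+0).astype(np.int32)),255,cv2.LINE_AA,4);return m/255.
def cap(x,y,D,z0=.006,f=.8): return [ring(x,y,D/2,z0),ring(x,y,D/2,z0+.05),ring(x,y,D/2*f,z0+.05),ring(x,y,.001,z0+.075)]
def fit(ims,regs,x0,model):
    def cost(v):
        return sum(np.abs(mask(i,model(*v))-g).sum()/g.sum() for i,g in zip(ims,regs))
    r=minimize(cost,x0,method='Nelder-Mead',options=dict(initial_simplex=np.array([x0]+[np.array(x0)+np.eye(len(x0))[k]*.008 for k in range(len(x0))]),xatol=2e-4,fatol=1e-3))
    return np.round(r.x,4).tolist(),round(r.fun,3)
def region(c,im,label,xy,z):
    p=proj(im,[*xy,z]);L=[r for r in trace(c,label) if np.hypot(*(np.array(r['point'])-p))<15]
    return L[0]['region'].astype(float) if L else None
E
cat > m.py <<'E'
from h import *
a=get_image('top');b=get_image('scene')
T={'capsule_xl':(.492,-.35),'capsule_l':(.645,-.075),'capsule_m':(.373,-.274),'capsule_s':(.499,.346),'holder_xl':(.628,-.24),'holder_l':(.641,.225),'holder_m':(.509,.168),'holder_s':(.494,.02),'tin_wide':(.504,-.165),'tin_slim':(.618,.1)}
W=dict(xl=.058,l=.046,m=.034,s=.022)
for n,xy in T.items():
    k=n[0]
    mod=(lambda x,y,D:cap(x,y,D)) if k=='c' else (lambda x,y,D:[ring(x,y,D/2,.006),ring(x,y,D/2,.016 if k=='h' else .054)])
    out=[]
    G=[region(c,im,n,xy,.02) for c,im in (('top',a),('scene',b))]
    for I in ([0],[1],[0,1]):
        if any(G[i] is None for i in I): out.append(None);continue
        out.append(fit([(a,b)[i] for i in I],[G[i] for i in I],[*xy,.05],mod))
    print(n,*out)
A=a['pixels'];B=b['pixels']
save(np.hstack([cv2.resize(A[120:300,75:235],None,fx=2.5,fy=2.5),cv2.resize(A[120:300,235:395],None,fx=2.5,fy=2.5)]),'crop.png')
E
python3 m.py
```

```text
capsule_xl ([0.4952, -0.3502, 0.051], np.float64(0.058)) None None
capsule_l ([0.6411, -0.0763, 0.0425], np.float64(0.057)) ([0.6413, -0.074, 0.0423], np.float64(0.058)) ([0.6412, -0.0751, 0.0425], np.float64(0.151))
capsule_m None ([0.3731, -0.2696, 0.0282], np.float64(0.105)) None
capsule_s ([0.4977, 0.3402, 0.0139], np.float64(0.19)) ([0.4991, 0.3408, 0.0161], np.float64(0.178)) ([0.498, 0.3412, 0.0149], np.float64(0.395))
holder_xl ([0.6308, -0.2369, 0.0803], np.float64(0.047)) ([0.6317, -0.2333, 0.0836], np.float64(0.05)) ([0.6306, -0.2357, 0.0817], np.float64(0.142))
holder_l ([0.6393, 0.2287, 0.0717], np.float64(0.041)) ([0.6382, 0.2301, 0.0701], np.float64(0.048)) ([0.6388, 0.2293, 0.0711], np.float64(0.113))
holder_m ([0.5022, 0.1643, 0.0596], np.float64(0.048)) ([0.5021, 0.1665, 0.0579], np.float64(0.078)) ([0.5021, 0.1652, 0.0597], np.float64(0.149))
holder_s ([0.4936, 0.0156, 0.0472], np.float64(0.078)) ([0.4929, 0.0187, 0.0438], np.float64(0.076)) ([0.494, 0.0174, 0.0455], np.float64(0.238))
tin_wide ([0.503, -0.164, 0.0507], np.float64(0.065)) ([0.5005, -0.162, 0.0508], np.float64(0.056)) ([0.5025, -0.163, 0.0509], np.float64(0.167))
tin_slim ([0.6249, 0.0972, 0.0359], np.float64(0.07)) ([0.6229, 0.0999, 0.0309], np.float64(0.091)) ([0.6243, 0.0981, 0.034], np.float64(0.249))
```

View pics/crop.png

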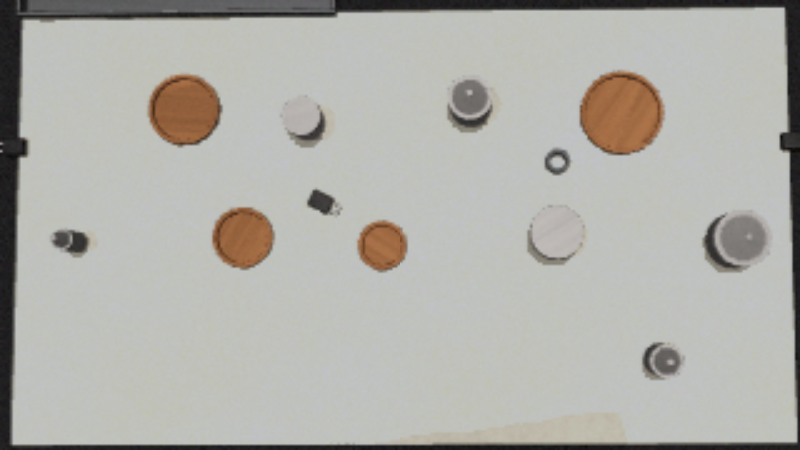

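Crop check: the nozzle cones show on the four chosen capsules, both tins are plainly flat-topped, and the fitted sizes rank as expected. I'll square the tool to the world axes and go above XL.

```bash
python3 -m crank '[{"wz":7.33,"jaw":8.5},{"wz":7.33},{"wz":7.33},{"dx":5.6,"dy":-3.66,"dz":1.5},{"dx":5.6,"dy":-3.66,"dz":1.5},{"dx":5.6,"dy":-3.66,"dz":1.5},{"dx":5.6,"dy":-3.66,"dz":1.5},{"dx":5.6,"dy":-3.66,"dz":1.5}]' 40
cat > w.py <<'E'
import sys
from h import *
n=sys.argv[1]; xy=eval(sys.argv[2]); z0=float(sys.argv[3]); D=eval(sys.argv[4])
w=get_image('wrist');save(w['pixels'],sys.argv[5])
s=read_state();print(s['eef_pos'],s['eef_rot'],s['gripper_width'],s['time_s'])
mod=(lambda x,y:cap(x,y,D,z0)) if n[0]=='c' else (lambda x,y:[ring(x,y,D/2,.006),ring(x,y,D/2,.016)])
print(proj(w,[*xy,.02]))
L=trace('wrist',n)
for r in L: print(r['point'],r['conf'],r['region'].sum())
if L: 
    r=min(L,key=lambda r:np.hypot(*(np.array(r['point'])-proj(w,[*xy,.03]))))
    print(fit([w],[r['region'].astype(float)],list(xy),mod))
E
python3 w.py capsule_xl "(.495,-.350)" .006 .058 w1.png
```

```text
[ 0.21532709 -0.53315469  0.24527668] [-3.08386353e+00 -5.99178772e-01 -4.40148971e-06] 0.9996277962682613 2.25
[ 177.64546824 -222.50607967]
[295.6, 5.9] 0.65 1009
([0.495, -0.35], np.float64(1.0))schema error: expected keys wx, wy, wz, dx, dy, dz, jaw
```

```bash
python3 -m crank '[{"wx":0,"wy":0,"wz":7.33,"dx":0,"dy":0,"dz":0,"jaw":8.5},{"wx":0,"wy":0,"wz":7.33,"dx":0,"dy":0,"dz":0,"jaw":8.5},{"wx":0,"wy":0,"wz":7.33,"dx":0,"dy":0,"dz":0,"jaw":8.5},{"wx":0,"wy":0,"wz":0,"dx":5.6,"dy":-3.66,"dz":1.5,"jaw":8.5},{"wx":0,"wy":0,"wz":0,"dx":5.6,"dy":-3.66,"dz":1.5,"jaw":8.5},{"wx":0,"wy":0,"wz":0,"dx":5.6,"dy":-3.66,"dz":1.5,"jaw":8.5},{"wx":0,"wy":0,"wz":0,"dx":5.6,"dy":-3.66,"dz":1.5,"jaw":8.5},{"wx":0,"wy":0,"wz":0,"dx":5.6,"dy":-3.66,"dz":1.5,"jaw":8.5}]' 40
python3 w.py capsule_xl "(.495,-.350)" .006 .058 w1.png
```

```text
time_s: 3.3
eef_pos: [0.4763, -0.3716, 0.1771]
eef_rot: [3.135, -0.036, 0.003]
force: [0.2, 0.0, -0.5]
gripper_width: 0.998
[ 0.4810062  -0.36598041  0.17510583] [ 3.1395003  -0.0298431   0.00594255] 0.9955122546602438 3.35
[230.84447902 159.16364044]
[408.3, 253.3] 0.95 2564
[380.3, 171.2] 0.85 4727
[226.8, 163.0] 0.71 4319
([0.4957, -0.3476], np.float64(0.046))
```

```bash
python3 -m crank '[{"wx":0,"wy":0,"wz":1,"dx":1.2,"dy":-1.5,"dz":2,"jaw":8.5},{"wx":0,"wy":0,"wz":0,"dx":0,"dy":0,"dz":0,"jaw":8.5},{"wx":0,"wy":0,"wz":0,"dx":0,"dy":0,"dz":0,"jaw":8.5}]'
```

```text
time_s: 3.78
eef_pos: [0.4915, -0.3532, 0.1557]
eef_rot: [3.137, -0.05, 0.002]
force: [0.6, 0.0, -0.1]
gripper_width: 0.995
```

```bash
python3 -m crank '[{"wx":0,"wy":0,"wz":-1.8,"dx":0.4,"dy":-0.4,"dz":0,"jaw":8.5},{"wx":0,"wy":0,"wz":0,"dx":0,"dy":0,"dz":3.2,"jaw":8.5},{"wx":0,"wy":0,"wz":0,"dx":0,"dy":0,"dz":3.2,"jaw":8.5},{"wx":0,"wy":0,"wz":0,"dx":0,"dy":0,"dz":3,"jaw":8.5},{"wx":0,"wy":0,"wz":0,"dx":0,"dy":0,"dz":0,"jaw":8.5},{"wx":0,"wy":0,"wz":0,"dx":0,"dy":0,"dz":0,"jaw":8.5}]'
```

```text
time_s: 4.53
eef_pos: [0.4973, -0.3565, 0.0665]
eef_rot: [3.128, 0.002, 0.014]
force: [0.6, 0.2, 0.6]
gripper_width: 0.997
```

```bash
cat > go.py <<'E'
import sys,numpy as np
from cell import read_state
from scipy.spatial.transform import Rotation as Q
s=read_state();R=Q.from_rotvec(s['eef_rot'])
t=np.array(eval(sys.argv[1]))
print('d cm',np.round(R.inv().apply(t-s['eef_pos'])*100,2),'w deg',np.round((R.inv()*Q.from_rotvec([np.pi,0,0])).as_rotvec(degrees=True),2),'at',np.round(s['eef_pos'],4),'jaw',round(s['gripper_width']*8.54,2),'F',np.round(s['force'],1),round(s['time_s'],2))
E
python3 go.py "(.4955,-.349,.034)"
```

```text
d cm [-0.21 -0.79  3.23] w deg [ 0.75 -0.51  0.09] at [ 0.4973 -0.3565  0.0665] jaw 8.51 F [0.6 0.2 0.6] 4.53
```

```bash
python3 -m crank '[{"wx":0.75,"wy":-0.5,"wz":0,"dx":-0.2,"dy":-0.8,"dz":0,"jaw":8.5},{"wx":0,"wy":0,"wz":0,"dx":0,"dy":0,"dz":1.7,"jaw":8.5},{"wx":0,"wy":0,"wz":0,"dx":0,"dy":0,"dz":1.6,"jaw":8.5},{"wx":0,"wy":0,"wz":0,"dx":0,"dy":0,"dz":0,"jaw":8.5}]'; python3 go.py "(.4955,-.349,.034)"
```

```text
time_s: 5.03
eef_pos: [0.4965, -0.3493, 0.0344]
eef_rot: [3.139, 0.003, 0.005]
force: [0.1, -0.0, 0.6]
gripper_width: 0.996
d cm [-0.1  -0.04  0.04] w deg [ 0.15 -0.17  0.12] at [ 0.4965 -0.3493  0.0344] jaw 8.51 F [ 0.1 -0.   0.6] 5.03
```

Close on it, then lift a little.

```bash
python3 -m crank '[{"wx":0,"wy":0,"wz":0,"dx":0,"dy":0,"dz":0,"jaw":5},{"wx":0,"wy":0,"wz":0,"dx":0,"dy":0,"dz":0,"jaw":5},{"wx":0,"wy":0,"wz":0,"dx":0,"dy":0,"dz":0,"jaw":5},{"wx":0,"wy":0,"wz":0,"dx":0,"dy":0,"dz":0,"jaw":5},{"wx":0,"wy":0,"wz":0,"dx":0,"dy":0,"dz":-2,"jaw":5},{"wx":0,"wy":0,"wz":0,"dx":0,"dy":0,"dz":-3,"jaw":5},{"wx":0,"wy":0,"wz":0,"dx":0,"dy":0,"dz":-3,"jaw":5},{"wx":0,"wy":0,"wz":0,"dx":0,"dy":0,"dz":0,"jaw":5}]' 50; python3 go.py "(.631,-.236,.11)"
```

```text
time_s: 6.02
eef_pos: [0.4963, -0.3491, 0.1194]
eef_rot: [3.139, 0.003, 0.005]
force: [0.2, -0.6, -2.9]
gripper_width: 0.654
d cm [ 13.49 -11.29   0.95] w deg [ 0.15 -0.17  0.12] at [ 0.4963 -0.3491  0.1194] jaw 5.59 F [ 0.2 -0.6 -2.9] 6.03
```

```bash
python3 -m crank '[{"wx":0,"wy":0,"wz":0,"dx":2,"dy":-1.7,"dz":0,"jaw":5},{"wx":0,"wy":0,"wz":0,"dx":3.5,"dy":-2.9,"dz":0,"jaw":5},{"wx":0,"wy":0,"wz":0,"dx":3.5,"dy":-2.9,"dz":0,"jaw":5},{"wx":0,"wy":0,"wz":0,"dx":2.5,"dy":-2.2,"dz":0,"jaw":5},{"wx":0,"wy":0,"wz":0,"dx":1.5,"dy":-1.2,"dz":0.5,"jaw":5},{"wx":0,"wy":0,"wz":0,"dx":0,"dy":0,"dz":0,"jaw":5},{"wx":0,"wy":0,"wz":0,"dx":0,"dy":0,"dz":0,"jaw":5}]'; python3 go.py "(.631,-.236,.039)"; python3 w.py holder_xl "(.631,-.236)" .006 .088 w2.png
```

```text
time_s: 6.9
eef_pos: [0.6255, -0.2368, 0.1085]
eef_rot: [-3.141, 0.001, 0.007]
force: [0.9, 0.2, -2.2]
gripper_width: 0.654
d cm [ 0.58 -0.08  6.94] w deg [-0.02  0.24 -0.05] at [ 0.6255 -0.2368  0.1085] jaw 5.59 F [ 0.9  0.2 -2.2] 6.9
[ 0.62536187 -0.23685533  0.1084324 ] [-3.14103996e+00  1.94307095e-03  6.85567343e-03] 0.6552658143628327 6.95
[255.14607981 194.08195171]
[248.6, 169.3] 0.59 7051
([0.6322, -0.2331], np.float64(0.628))
```

View pics/w2.png

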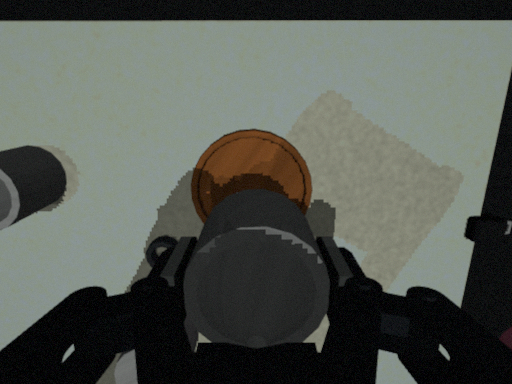

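The wrist view shows XL upright between the pads and the holder at (252,187), where it was predicted. Lowering.

```bash
python3 -m crank '[{"wx":0,"wy":0,"wz":0,"dx":0.6,"dy":-0.1,"dz":2,"jaw":5},{"wx":0,"wy":0,"wz":0,"dx":0,"dy":0,"dz":2,"jaw":5},{"wx":0,"wy":0,"wz":0,"dx":0,"dy":0,"dz":1.5,"jaw":5},{"wx":0,"wy":0,"wz":0,"dx":0,"dy":0,"dz":0.7,"jaw":5},{"wx":0,"wy":0,"wz":0,"dx":0,"dy":0,"dz":0,"jaw":5}]'; python3 go.py "(.6315,-.2355,.039)"
```

```text
time_s: 7.62
eef_pos: [0.6294, -0.2374, 0.0406]
eef_rot: [-3.14, 0.007, 0.01]
force: [-0.6, -0.2, -3.1]
gripper_width: 0.656
d cm [ 0.21 -0.19  0.16] w deg [-0.09  0.38 -0.26] at [ 0.6294 -0.2374  0.0406] jaw 5.6 F [-0.6 -0.2 -3.1] 7.62
```

```bash
python3 -m crank '[{"wx":0,"wy":0.4,"wz":0,"dx":0.2,"dy":-0.2,"dz":0.1,"jaw":5},{"wx":0,"wy":0,"wz":0,"dx":0,"dy":0,"dz":0.15,"jaw":5},{"wx":0,"wy":0,"wz":0,"dx":0,"dy":0,"dz":0,"jaw":5}]'; python3 go.py "(.6315,-.2355,.039)"
```

```text
time_s: 8.0
eef_pos: [0.6326, -0.2356, 0.0395]
eef_rot: [-3.141, 0.007, -0.005]
force: [0.1, 1.0, -3.2]
gripper_width: 0.654
d cm [-0.11 -0.01  0.05] w deg [-0.02 -0.18 -0.24] at [ 0.6326 -0.2356  0.0395] jaw 5.59 F [ 0.1  1.  -3.2] 8.0
```

```bash
python3 -m crank '[{"wx":0,"wy":0,"wz":0,"dx":-0.1,"dy":0,"dz":0.12,"jaw":5},{"wx":0,"wy":0,"wz":0,"dx":0,"dy":0,"dz":0,"jaw":8.5},{"wx":0,"wy":0,"wz":0,"dx":0,"dy":0,"dz":0,"jaw":8.5},{"wx":0,"wy":0,"wz":0,"dx":0,"dy":0,"dz":0,"jaw":8.5},{"wx":0,"wy":0,"wz":0,"dx":0,"dy":0,"dz":-2,"jaw":8.5},{"wx":0,"wy":0,"wz":0,"dx":0,"dy":0,"dz":-4,"jaw":8.5},{"wx":0,"wy":0,"wz":0,"dx":0,"dy":0,"dz":-4,"jaw":8.5},{"wx":0,"wy":0,"wz":0,"dx":0,"dy":0,"dz":0,"jaw":8.5}]'; python3 go.py "(.641,-.075,.14)"
```

```text
time_s: 9.0
eef_pos: [0.6335, -0.237, 0.1487]
eef_rot: [3.138, -0.007, 0.016]
force: [0.2, 0.6, -0.6]
gripper_width: 0.997
d cm [  0.67 -16.21   0.81] w deg [ 0.22 -0.58 -0.24] at [ 0.6335 -0.237   0.1487] jaw 8.51 F [ 0.2  0.6 -0.6] 9.0
```

Next: capsule L.

```bash
python3 -m crank '[{"wx":0,"wy":-0.5,"wz":0,"dx":0.2,"dy":-4.5,"dz":0,"jaw":8.5},{"wx":0,"wy":0,"wz":0,"dx":0.2,"dy":-4.5,"dz":0,"jaw":8.5},{"wx":0,"wy":0,"wz":0,"dx":0.2,"dy":-4.5,"dz":0,"jaw":8.5},{"wx":0,"wy":0,"wz":0,"dx":0,"dy":-2.5,"dz":0,"jaw":8.5},{"wx":0,"wy":0,"wz":0,"dx":0,"dy":0,"dz":0,"jaw":8.5},{"wx":0,"wy":0,"wz":0,"dx":0,"dy":0,"dz":0,"jaw":8.5}]'; python3 w.py capsule_l "(.641,-.075)" .006 .046 w3.png;python3 go.py "(.641,-.075,.034)"; 
```

```text
time_s: 9.75
eef_pos: [0.6404, -0.0742, 0.1513]
eef_rot: [3.136, -0.009, 0.007]
force: [-0.1, -0.5, 0.6]
gripper_width: 0.996
[ 0.64038775 -0.07436237  0.15130117] [ 3.13597869 -0.01024265  0.0067097 ] 0.9922684729708359 9.8
[256.29367032 185.69268213]
d cm [ 1.000e-02 -3.000e-02  1.172e+01] w deg [ 0.32 -0.25 -0.4 ] at [ 0.6404 -0.0747  0.1512] jaw 8.52 F [-0.2 -0.3 -0.4] 9.85
```

```bash
python3 -m crank '[{"wx":0.3,"wy":-0.3,"wz":-0.4,"dx":0,"dy":0,"dz":3,"jaw":8.5},{"wx":0,"wy":0,"wz":0,"dx":0,"dy":0,"dz":3,"jaw":8.5},{"wx":0,"wy":0,"wz":0,"dx":0,"dy":0,"dz":2,"jaw":8.5},{"wx":0,"wy":0,"wz":0,"dx":0,"dy":0,"dz":0,"jaw":8.5}]'; python3 go.py "(.641,-.075,.034)"
```

```text
time_s: 10.35
eef_pos: [0.6414, -0.0798, 0.07]
eef_rot: [3.14, -0.008, 0.002]
force: [1.5, -0.2, 0.2]
gripper_width: 0.996
d cm [-0.04 -0.49  3.6 ] w deg [ 0.08 -0.06 -0.31] at [ 0.6414 -0.0798  0.07  ] jaw 8.5 F [ 1.5 -0.2  0.2] 10.35
```

View pics/w3.png

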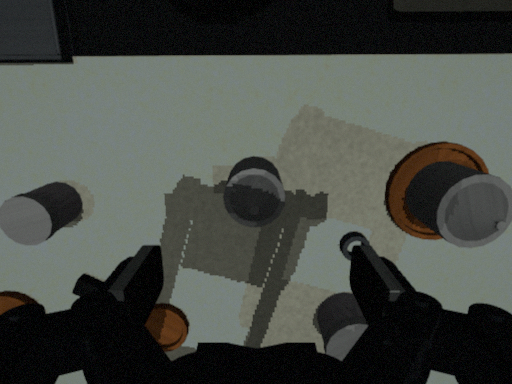

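Wrist view: L is centred between the jaws at (254,190), and XL stands upright in its holder at (440,195). Going down on L.

```bash
python3 -m crank '[{"wx":0,"wy":0,"wz":-0.3,"dx":0,"dy":-0.5,"dz":0.4,"jaw":8.5},{"wx":0,"wy":0,"wz":0,"dx":0,"dy":0,"dz":1.7,"jaw":8.5},{"wx":0,"wy":0,"wz":0,"dx":0,"dy":0,"dz":1.5,"jaw":8.5},{"wx":0,"wy":0,"wz":0,"dx":0,"dy":0,"dz":0,"jaw":8.5}]'; python3 go.py "(.641,-.075,.034)"
```

```text
time_s: 10.85
eef_pos: [0.6431, -0.0752, 0.034]
eef_rot: [3.139, 0.0, 0.007]
force: [-0.8, 0.7, -0.4]
gripper_width: 0.999
d cm [-0.21 -0.02  0.  ] w deg [ 0.15 -0.26  0.  ] at [ 0.6431 -0.0752  0.034 ] jaw 8.53 F [-0.8  0.7 -0.4] 10.85
```

```bash
python3 -m crank '[{"wx":0,"wy":-0.2,"wz":0,"dx":-0.2,"dy":0,"dz":0,"jaw":4},{"wx":0,"wy":0,"wz":0,"dx":0,"dy":0,"dz":0,"jaw":4},{"wx":0,"wy":0,"wz":0,"dx":0,"dy":0,"dz":0,"jaw":4},{"wx":0,"wy":0,"wz":0,"dx":0,"dy":0,"dz":0,"jaw":4},{"wx":0,"wy":0,"wz":0,"dx":0,"dy":0,"dz":0,"jaw":4},{"wx":0,"wy":0,"wz":0,"dx":0,"dy":0,"dz":-2,"jaw":4},{"wx":0,"wy":0,"wz":0,"dx":0,"dy":0,"dz":-3,"jaw":4},{"wx":0,"wy":0,"wz":0,"dx":0,"dy":0,"dz":-4,"jaw":4}]' 50; python3 go.py "(.639,.229,.14)"
```

```text
time_s: 11.85
eef_pos: [0.6386, -0.0743, 0.1252]
eef_rot: [3.141, 0.0, -0.009]
force: [-0.8, -0.0, -1.7]
gripper_width: 0.511
d cm [  0.04 -30.33  -1.5 ] w deg [0.04 0.32 0.01] at [ 0.6386 -0.0743  0.1252] jaw 4.37 F [-0.8 -0.  -1.7] 11.85
```

```bash
python3 -m crank '[{"wx":0,"wy":0,"wz":0,"dx":0,"dy":-2.5,"dz":-1,"jaw":4},{"wx":0,"wy":0,"wz":0,"dx":0,"dy":-5,"dz":0,"jaw":4},{"wx":0,"wy":0,"wz":0,"dx":0,"dy":-5,"dz":0,"jaw":4},{"wx":0,"wy":0,"wz":0,"dx":0,"dy":-5,"dz":0,"jaw":4},{"wx":0,"wy":0,"wz":0,"dx":0,"dy":-5,"dz":0,"jaw":4},{"wx":0,"wy":0,"wz":0,"dx":0,"dy":-4.5,"dz":0,"jaw":4},{"wx":0,"wy":0,"wz":0,"dx":0,"dy":-2,"dz":0,"jaw":4},{"wx":0,"wy":0,"wz":0,"dx":0,"dy":0,"dz":0,"jaw":4}]'; python3 go.py "(.639,.229,.10)"
```

```text
time_s: 12.85
eef_pos: [0.6453, 0.2221, 0.1533]
eef_rot: [3.138, -0.004, 0.026]
force: [-0.0, 0.1, -1.8]
gripper_width: 0.514
d cm [-0.72 -0.71  5.31] w deg [ 0.22 -0.97 -0.14] at [0.6453 0.2221 0.1533] jaw 4.39 F [-0.   0.1 -1.8] 12.85
```

```bash
python3 -m crank '[{"wx":0.2,"wy":-0.9,"wz":0,"dx":-0.7,"dy":-0.7,"dz":1.5,"jaw":4},{"wx":0,"wy":0,"wz":0,"dx":0,"dy":0,"dz":3,"jaw":4},{"wx":0,"wy":0,"wz":0,"dx":0,"dy":0,"dz":3,"jaw":4},{"wx":0,"wy":0,"wz":0,"dx":0,"dy":0,"dz":2,"jaw":4},{"wx":0,"wy":0,"wz":0,"dx":0,"dy":0,"dz":0,"jaw":4},{"wx":0,"wy":0,"wz":0,"dx":0,"dy":0,"dz":0,"jaw":4}]'; python3 go.py "(.639,.229,.038)"; python3 w.py holder_l "(.639,.229)" .006 .076 w4.png
```

```text
time_s: 13.6
eef_pos: [0.6381, 0.2227, 0.0538]
eef_rot: [3.14, -0.016, -0.005]
force: [0.7, -1.4, -1.5]
gripper_width: 0.513
d cm [ 0.09 -0.64  1.58] w deg [ 0.08  0.18 -0.59] at [0.6381 0.2227 0.0538] jaw 4.38 F [ 0.7 -1.4 -1.5] 13.6
[0.63802004 0.22269545 0.05382283] [ 3.14009109 -0.01605129 -0.00503722] 0.512446542598319 13.65
[244.74942639 231.66023399]
[223.7, 194.5] 0.87 5888
([0.6393, 0.2314], np.float64(1.333))
```

View pics/w4.png

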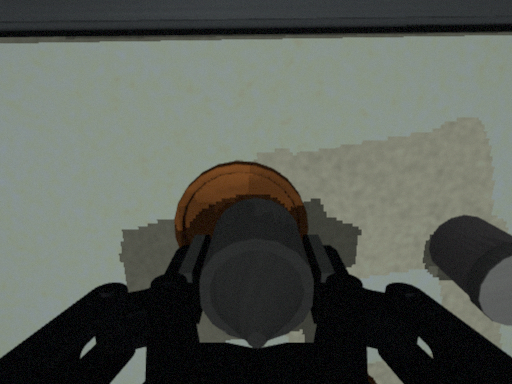

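The holder's rim spans columns 175–307, so it is about 1.5 mm further in +y than predicted. I'll correct for that and lower.

```bash
python3 -m crank '[{"wx":0,"wy":0,"wz":-0.5,"dx":0.1,"dy":-0.75,"dz":0.2,"jaw":4},{"wx":0,"wy":0,"wz":0,"dx":0,"dy":0,"dz":0.9,"jaw":4},{"wx":0,"wy":0,"wz":0,"dx":0,"dy":0,"dz":0.4,"jaw":4},{"wx":0,"wy":0,"wz":0,"dx":0,"dy":0,"dz":0,"jaw":4}]'; python3 go.py "(.639,.230,.038)"
```

```text
time_s: 14.2
eef_pos: [0.6406, 0.2317, 0.0404]
eef_rot: [3.141, 0.0, 0.002]
force: [-0.2, -0.0, -1.5]
gripper_width: 0.512
d cm [-0.16  0.17  0.24] w deg [ 0.03 -0.06  0.01] at [0.6406 0.2317 0.0404] jaw 4.37 F [-0.2 -0.  -1.5] 14.2
```

```bash
python3 -m crank '[{"wx":0,"wy":0,"wz":0,"dx":-0.15,"dy":0.1,"dz":0.2,"jaw":4},{"wx":0,"wy":0,"wz":0,"dx":0,"dy":0,"dz":0.05,"jaw":4},{"wx":0,"wy":0,"wz":0,"dx":0,"dy":0,"dz":0,"jaw":8.5},{"wx":0,"wy":0,"wz":0,"dx":0,"dy":0,"dz":0,"jaw":8.5},{"wx":0,"wy":0,"wz":0,"dx":0,"dy":0,"dz":0,"jaw":8.5}]'; python3 go.py "(.639,.230,.038)"
```

```text
time_s: 14.82
eef_pos: [0.6401, 0.2308, 0.0393]
eef_rot: [3.142, -0.0, 0.006]
force: [-0.2, 0.0, -1.0]
gripper_width: 0.991
d cm [-0.11  0.08  0.13] w deg [ 0.  -0.2 -0. ] at [0.6401 0.2308 0.0393] jaw 8.46 F [-0.2  0.  -1. ] 14.82
```

```bash
python3 -m crank '[{"wx":0,"wy":0,"wz":0,"dx":0,"dy":0,"dz":-2,"jaw":8.5},{"wx":0,"wy":0,"wz":0,"dx":0,"dy":0,"dz":-4,"jaw":8.5},{"wx":0,"wy":0,"wz":0,"dx":0,"dy":0,"dz":-4,"jaw":8.5},{"wx":0,"wy":0,"wz":0,"dx":-4,"dy":-3,"dz":-1,"jaw":8.5},{"wx":0,"wy":0,"wz":0,"dx":-5,"dy":-4,"dz":0,"jaw":8.5},{"wx":0,"wy":0,"wz":0,"dx":-4,"dy":-3,"dz":0,"jaw":8.5},{"wx":0,"wy":0,"wz":0,"dx":0,"dy":0,"dz":0,"jaw":8.5}]'; python3 go.py "(.498,.341,.034)"
```

```text
time_s: 15.7
eef_pos: [0.5099, 0.3336, 0.1629]
eef_rot: [-3.137, 0.004, -0.023]
force: [0.2, -0.2, -0.2]
gripper_width: 0.994
d cm [-1.38 -0.68 12.88] w deg [-0.24 -0.83 -0.15] at [0.5099 0.3336 0.1629] jaw 8.49 F [ 0.2 -0.2 -0.2] 15.7
```

```bash
python3 -m crank '[{"wx":0,"wy":-0.8,"wz":0,"dx":-1.2,"dy":-0.7,"dz":1,"jaw":8.5},{"wx":0,"wy":0,"wz":0,"dx":0,"dy":0,"dz":2,"jaw":8.5},{"wx":0,"wy":0,"wz":0,"dx":0,"dy":0,"dz":0,"jaw":8.5},{"wx":0,"wy":0,"wz":0,"dx":0,"dy":0,"dz":0,"jaw":8.5}]'; python3 w.py capsule_s "(.498,.341)" .006 .022 w5.png; python3 go.py "(.498,.341,.034)"
```

```text
time_s: 16.2
eef_pos: [0.4998, 0.3397, 0.1316]
eef_rot: [-3.137, 0.008, -0.002]
force: [-0.3, -0.1, -0.9]
gripper_width: 0.999
[0.49953171 0.33955757 0.13139332] [-3.13758936e+00  7.86605712e-03 -9.76267252e-04] 0.994083934907389 16.25
[255.21993271 194.79259528]
[417.6, 9.4] 0.64 1825
([0.5603, 0.3395], np.float64(1.585))
d cm [-0.17 -0.09  9.77] w deg [-0.24 -0.06 -0.28] at [0.4995 0.3397 0.1317] jaw 8.48 F [-0.4 -0.4 -0.1] 16.3
```

View pics/w5.png

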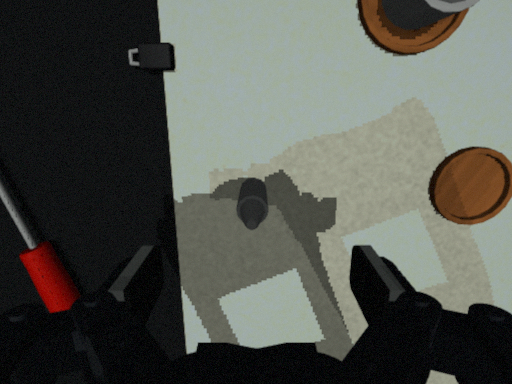

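S is centred at (252,197), matching the prediction. L is in its holder at (410,15). Descending.

```bash
python3 -m crank '[{"wx":-0.2,"wy":0,"wz":-0.3,"dx":-0.2,"dy":-0.1,"dz":1.5,"jaw":7},{"wx":0,"wy":0,"wz":0,"dx":0,"dy":0,"dz":3,"jaw":7},{"wx":0,"wy":0,"wz":0,"dx":0,"dy":0,"dz":2,"jaw":7},{"wx":0,"wy":0,"wz":0,"dx":0,"dy":0,"dz":0,"jaw":7}]'; python3 go.py "(.498,.342,.034)"
```

```text
time_s: 16.8
eef_pos: [0.4979, 0.3405, 0.0635]
eef_rot: [-3.141, -0.001, -0.003]
force: [0.3, -0.1, -0.8]
gripper_width: 0.819
d cm [ 0.01 -0.14  2.95] w deg [-0.03 -0.1   0.02] at [0.4979 0.3405 0.0635] jaw 7.0 F [ 0.3 -0.1 -0.8] 16.8
```

```bash
python3 -m crank '[{"wx":0,"wy":0,"wz":0,"dx":0,"dy":-0.1,"dz":1.5,"jaw":7},{"wx":0,"wy":0,"wz":0,"dx":0,"dy":0,"dz":1.5,"jaw":7},{"wx":0,"wy":0,"wz":0,"dx":0,"dy":0,"dz":0,"jaw":4},{"wx":0,"wy":0,"wz":0,"dx":0,"dy":0,"dz":0,"jaw":1},{"wx":0,"wy":0,"wz":0,"dx":0,"dy":0,"dz":0,"jaw":1},{"wx":0,"wy":0,"wz":0,"dx":0,"dy":0,"dz":0,"jaw":1},{"wx":0,"wy":0,"wz":0,"dx":0,"dy":0,"dz":0,"jaw":1}]' 30; python3 go.py "(.494,.017,.034)"
```

```text
time_s: 17.68
eef_pos: [0.4995, 0.3424, 0.0338]
eef_rot: [-3.14, -0.001, -0.009]
force: [0.1, -0.1, -0.4]
gripper_width: 0.238
d cm [-0.57 32.54 -0.09] w deg [-0.11 -0.31  0.03] at [0.4995 0.3424 0.0338] jaw 2.03 F [ 0.1 -0.1 -0.4] 17.68
```

```bash
python3 -m crank '[{"wx":0,"wy":0,"wz":0,"dx":0,"dy":0,"dz":-2,"jaw":1},{"wx":0,"wy":0,"wz":0,"dx":0,"dy":0,"dz":-4,"jaw":1},{"wx":0,"wy":0,"wz":0,"dx":0,"dy":2.5,"dz":-3,"jaw":1},{"wx":0,"wy":0,"wz":0,"dx":0,"dy":5,"dz":0,"jaw":1},{"wx":0,"wy":0,"wz":0,"dx":0,"dy":5,"dz":0,"jaw":1},{"wx":0,"wy":0,"wz":0,"dx":0,"dy":5,"dz":0,"jaw":1},{"wx":0,"wy":0,"wz":0,"dx":0,"dy":5,"dz":0,"jaw":1},{"wx":0,"wy":0,"wz":0,"dx":0,"dy":4,"dz":0,"jaw":1}]'; python3 go.py "(.494,.017,.054)"
```

```text
time_s: 18.68
eef_pos: [0.5036, 0.0732, 0.1387]
eef_rot: [-3.138, -0.011, -0.034]
force: [0.5, 0.6, -1.4]
gripper_width: 0.24
d cm [-1.18  5.64  8.43] w deg [-0.2  -1.23  0.41] at [0.5036 0.0732 0.1387] jaw 2.05 F [ 0.5  0.6 -1.4] 18.68
```

```bash
python3 -m crank '[{"wx":0,"wy":-1.2,"wz":0.4,"dx":-1,"dy":3,"dz":1,"jaw":1},{"wx":0,"wy":0,"wz":0,"dx":0,"dy":2.2,"dz":2,"jaw":1},{"wx":0,"wy":0,"wz":0,"dx":0,"dy":0,"dz":3,"jaw":1},{"wx":0,"wy":0,"wz":0,"dx":0,"dy":0,"dz":2,"jaw":1},{"wx":0,"wy":0,"wz":0,"dx":0,"dy":0,"dz":0,"jaw":1},{"wx":0,"wy":0,"wz":0,"dx":0,"dy":0,"dz":0,"jaw":1}]';  python3 w.py holder_s "(.494,.017)" .006 .052 w6.png; python3 go.py "(.494,.017,.038)"
```

```text
time_s: 19.42
eef_pos: [0.4995, 0.0148, 0.0669]
eef_rot: [-3.141, 0.009, -0.024]
force: [1.6, -0.6, -0.8]
gripper_width: 0.239
[0.49955494 0.01484546 0.06690769] [-3.14145964  0.00881481 -0.02389299] 0.23850253244672473 19.475
[252.71004442 233.88123105]
[238.8, 212.1] 0.81 2649
[24.0, 215.1] 0.67 5339
([0.4921, 0.02], np.float64(1.156))
d cm [-0.6  -0.21  2.87] w deg [-0.   -0.87 -0.32] at [0.4995 0.0149 0.0668] jaw 2.06 F [ 0.2 -0.5 -1.4] 19.52
```

View pics/w6.png

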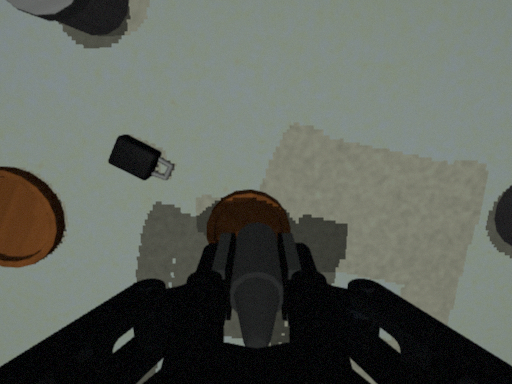

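The holder centre shows at column 248, about 2–3 mm toward +y; I'll aim for y = 0.018.

```bash
python3 -m crank '[{"wx":0,"wy":-0.9,"wz":-0.3,"dx":-0.6,"dy":-0.3,"dz":0,"jaw":1},{"wx":0,"wy":0,"wz":0,"dx":0,"dy":0,"dz":1.5,"jaw":1},{"wx":0,"wy":0,"wz":0,"dx":0,"dy":0,"dz":1,"jaw":1},{"wx":0,"wy":0,"wz":0,"dx":0,"dy":0,"dz":0,"jaw":1}]'; python3 go.py "(.494,.018,.038)"
```

```text
time_s: 20.02
eef_pos: [0.4936, 0.0185, 0.0411]
eef_rot: [3.141, 0.001, 0.0]
force: [-0.7, -0.0, -1.2]
gripper_width: 0.238
d cm [0.04 0.05 0.31] w deg [ 0.02 -0.    0.05] at [0.4936 0.0185 0.0411] jaw 2.03 F [-0.7 -0.  -1.2] 20.02
```

```bash
python3 -m crank '[{"wx":0,"wy":0,"wz":0,"dx":0.05,"dy":0.05,"dz":0.25,"jaw":1},{"wx":0,"wy":0,"wz":0,"dx":0,"dy":0,"dz":0.07,"jaw":1},{"wx":0,"wy":0,"wz":0,"dx":0,"dy":0,"dz":0,"jaw":1}]'; python3 go.py "(.494,.018,.038)"
```

```text
time_s: 20.4
eef_pos: [0.4942, 0.0178, 0.0374]
eef_rot: [3.141, 0.001, -0.0]
force: [-0.7, -0.4, -0.7]
gripper_width: 0.24
d cm [-0.02 -0.02 -0.06] w deg [0.01 0.02 0.04] at [0.4942 0.0178 0.0374] jaw 2.05 F [-0.7 -0.4 -0.7] 20.4
```

```bash
python3 -m crank '[{"wx":0,"wy":0,"wz":0,"dx":0,"dy":0,"dz":0,"jaw":4},{"wx":0,"wy":0,"wz":0,"dx":0,"dy":0,"dz":0,"jaw":6},{"wx":0,"wy":0,"wz":0,"dx":0,"dy":0,"dz":0,"jaw":6},{"wx":0,"wy":0,"wz":0,"dx":0,"dy":0,"dz":0,"jaw":6},{"wx":0,"wy":0,"wz":0,"dx":0,"dy":0,"dz":-3,"jaw":6},{"wx":0,"wy":0,"wz":0,"dx":0,"dy":0,"dz":-4,"jaw":7},{"wx":0,"wy":0,"wz":0,"dx":0,"dy":0,"dz":-4,"jaw":7},{"wx":0,"wy":0,"wz":0,"dx":0,"dy":0,"dz":0,"jaw":7}]'; python3 go.py "(.373,-.27,.14)"
```

```text
time_s: 21.4
eef_pos: [0.4943, 0.0178, 0.1509]
eef_rot: [3.141, 0.001, -0.0]
force: [0.1, 0.3, -0.5]
gripper_width: 0.822
d cm [-12.14  28.77   1.1 ] w deg [0.01 0.01 0.03] at [0.4943 0.0178 0.1509] jaw 7.02 F [ 0.1  0.3 -0.5] 21.4
```

```bash
python3 -m crank '[{"wx":0,"wy":0,"wz":0,"dx":-2,"dy":5,"dz":0,"jaw":7},{"wx":0,"wy":0,"wz":0,"dx":-2,"dy":5,"dz":0,"jaw":7},{"wx":0,"wy":0,"wz":0,"dx":-2,"dy":5,"dz":0,"jaw":7},{"wx":0,"wy":0,"wz":0,"dx":-2,"dy":5,"dz":0,"jaw":7},{"wx":0,"wy":0,"wz":0,"dx":-2,"dy":4,"dz":0,"jaw":7},{"wx":0,"wy":0,"wz":0,"dx":-1,"dy":3,"dz":0,"jaw":7},{"wx":0,"wy":0,"wz":0,"dx":0,"dy":0,"dz":0,"jaw":7},{"wx":0,"wy":0,"wz":0,"dx":0,"dy":0,"dz":0,"jaw":7}]'; python3 go.py "(.373,-.27,.034)"
```

```text
time_s: 22.4
eef_pos: [0.3789, -0.2569, 0.1445]
eef_rot: [-3.136, -0.005, 0.008]
force: [-0.5, 0.3, 0.1]
gripper_width: 0.818
d cm [-0.54  1.37 11.05] w deg [-0.32  0.28  0.17] at [ 0.3789 -0.2569  0.1445] jaw 6.98 F [-0.5  0.3  0.1] 22.4
```

```bash
python3 -m crank '[{"wx":-0.3,"wy":0.3,"wz":0,"dx":-0.5,"dy":1.3,"dz":1,"jaw":8},{"wx":0,"wy":0,"wz":0,"dx":0,"dy":0,"dz":0,"jaw":8},{"wx":0,"wy":0,"wz":0,"dx":0,"dy":0,"dz":0,"jaw":8}]'; python3 w.py capsule_m "(.373,-.27)" .006 .034 w7.png; python3 go.py "(.373,-.27,.034)"
```

```text
time_s: 22.78
eef_pos: [0.3739, -0.2682, 0.1328]
eef_rot: [-3.14, -0.01, 0.0]
force: [-0.1, 0.2, 0.9]
gripper_width: 0.936
[ 0.37388378 -0.26817071  0.13273761] [-3.13988667e+00 -1.00238087e-02  6.84250152e-04] 0.9374779888437323 22.825
[258.70993987 193.20898214]
[253.7, 201.7] 0.86 2431
([0.3734, -0.2687], np.float64(0.064))
d cm [-0.1   0.18  9.89] w deg [-0.08  0.01  0.37] at [ 0.374  -0.2683  0.1329] jaw 8.03 F [-0.2  0.7 -0.6] 22.88
```

View pics/w7.png

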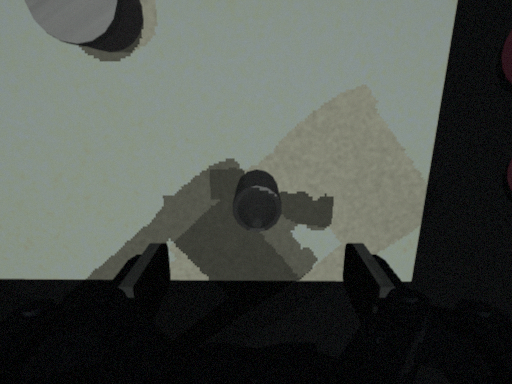

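M is centred at (256,200), and the wrist fit gives (0.3734, -0.2687). Descend, grip.

```bash
python3 -m crank '[{"wx":0,"wy":0,"wz":0.3,"dx":0,"dy":0.1,"dz":2,"jaw":8},{"wx":0,"wy":0,"wz":0,"dx":0,"dy":0,"dz":3,"jaw":8},{"wx":0,"wy":0,"wz":0,"dx":0,"dy":0,"dz":2,"jaw":8},{"wx":0,"wy":0,"wz":0,"dx":0,"dy":0,"dz":0,"jaw":8}]'; python3 go.py "(.3734,-.269,.034)"
```

```text
time_s: 23.38
eef_pos: [0.3757, -0.2697, 0.0629]
eef_rot: [3.14, 0.004, 0.004]
force: [-0.5, 0.5, -0.5]
gripper_width: 0.94
d cm [-0.24 -0.07  2.89] w deg [ 0.1  -0.15  0.16] at [ 0.3757 -0.2697  0.0629] jaw 8.03 F [-0.5  0.5 -0.5] 23.38
```

```bash
python3 -m crank '[{"wx":0,"wy":0,"wz":0,"dx":-0.2,"dy":-0.1,"dz":1.5,"jaw":8},{"wx":0,"wy":0,"wz":0,"dx":0,"dy":0,"dz":1.4,"jaw":8},{"wx":0,"wy":0,"wz":0,"dx":0,"dy":0,"dz":0,"jaw":5},{"wx":0,"wy":0,"wz":0,"dx":0,"dy":0,"dz":0,"jaw":2},{"wx":0,"wy":0,"wz":0,"dx":0,"dy":0,"dz":0,"jaw":2},{"wx":0,"wy":0,"wz":0,"dx":0,"dy":0,"dz":0,"jaw":2},{"wx":0,"wy":0,"wz":0,"dx":0,"dy":0,"dz":0,"jaw":2}]' 40; python3 go.py "(.502,.166,.034)"
```

```text
time_s: 24.25
eef_pos: [0.3752, -0.27, 0.0345]
eef_rot: [3.137, 0.005, 0.008]
force: [0.5, -0.2, -1.0]
gripper_width: 0.375
d cm [ 12.83 -43.56  -0.1 ] w deg [ 0.29 -0.31  0.19] at [ 0.3752 -0.27    0.0345] jaw 3.2 F [ 0.5 -0.2 -1. ] 24.25
```

```bash
python3 -m crank '[{"wx":0,"wy":0,"wz":0,"dx":0,"dy":0,"dz":-2,"jaw":2},{"wx":0,"wy":0,"wz":0,"dx":0,"dy":0,"dz":-4,"jaw":2},{"wx":0,"wy":0,"wz":0,"dx":0,"dy":0,"dz":-4,"jaw":2},{"wx":0,"wy":0,"wz":0,"dx":0.8,"dy":-2.5,"dz":-2,"jaw":2},{"wx":0,"wy":0,"wz":0,"dx":1.5,"dy":-5,"dz":0,"jaw":2},{"wx":0,"wy":0,"wz":0,"dx":1.5,"dy":-5,"dz":0,"jaw":2},{"wx":0,"wy":0,"wz":0,"dx":1.5,"dy":-5,"dz":0,"jaw":2},{"wx":0,"wy":0,"wz":0,"dx":1.5,"dy":-5,"dz":0,"jaw":2}]'; python3 go.py "(.503,.166,.15)"
```

```text
time_s: 25.25
eef_pos: [0.4438, -0.0414, 0.1591]
eef_rot: [3.135, -0.008, 0.014]
force: [0.7, -0.3, -1.7]
gripper_width: 0.374
d cm [  5.8  -20.78   0.83] w deg [ 0.37 -0.53 -0.3 ] at [ 0.4438 -0.0414  0.1591] jaw 3.2 F [ 0.7 -0.3 -1.7] 25.25
```

```bash
python3 -m crank '[{"wx":0.3,"wy":-0.5,"wz":-0.3,"dx":1.5,"dy":-5,"dz":0,"jaw":2},{"wx":0,"wy":0,"wz":0,"dx":1.5,"dy":-5,"dz":0,"jaw":2},{"wx":0,"wy":0,"wz":0,"dx":1.5,"dy":-5,"dz":0,"jaw":2},{"wx":0,"wy":0,"wz":0,"dx":1,"dy":-4,"dz":0,"jaw":2},{"wx":0,"wy":0,"wz":0,"dx":0,"dy":-1.5,"dz":2,"jaw":2},{"wx":0,"wy":0,"wz":0,"dx":0,"dy":0,"dz":3,"jaw":2},{"wx":0,"wy":0,"wz":0,"dx":0,"dy":0,"dz":3,"jaw":2},{"wx":0,"wy":0,"wz":0,"dx":0,"dy":0,"dz":0,"jaw":2}]';  python3 w.py holder_m "(.502,.166)" .006 .064 w8.png; python3 go.py "(.5035,.166,.0385)"
```

```text
time_s: 26.25
eef_pos: [0.5003, 0.1755, 0.0775]
eef_rot: [3.141, 0.012, 0.005]
force: [0.4, -0.1, -1.5]
gripper_width: 0.373
[0.50160834 0.17565191 0.07901767] [3.14089635 0.01164617 0.00987056] 0.37539115725843925 26.3
[271.43722038 215.39679578]
[477.4, 222.6] 0.86 2957
[159.0, 16.8] 0.68 3527
[272.6, 194.1] 0.59 5269
([0.5026, 0.1671], np.float64(0.503))
d cm [0.03 0.96 4.17] w deg [ 0.02 -0.51  0.42] at [0.5027 0.1757 0.0802] jaw 3.19 F [ 1.1 -0.3 -0.5] 26.35
```

View pics/w8.png

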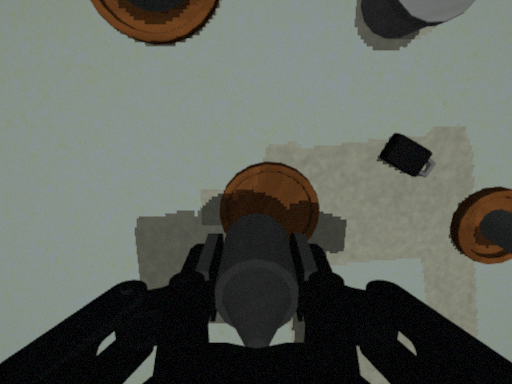

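The M holder is centred at column 270, matching the prediction within 1 mm. The S capsule shows in its holder at (490,228).

```bash
python3 -m crank '[{"wx":0,"wy":-0.5,"wz":0.4,"dx":0,"dy":0.9,"dz":0.5,"jaw":2},{"wx":0,"wy":0,"wz":0,"dx":0,"dy":0,"dz":2,"jaw":2},{"wx":0,"wy":0,"wz":0,"dx":0,"dy":0,"dz":1.2,"jaw":2},{"wx":0,"wy":0,"wz":0,"dx":0,"dy":0,"dz":0,"jaw":2}]'; python3 go.py "(.5035,.1665,.0385)"
```

```text
time_s: 26.85
eef_pos: [0.5071, 0.1649, 0.0469]
eef_rot: [3.142, -0.003, 0.012]
force: [-1.0, -0.4, -0.8]
gripper_width: 0.377
d cm [-0.36 -0.16  0.83] w deg [ 0.   -0.45 -0.1 ] at [0.5071 0.1649 0.0469] jaw 3.22 F [-1.  -0.4 -0.8] 26.85
```

```bash
python3 -m crank '[{"wx":0,"wy":-0.4,"wz":0,"dx":-0.35,"dy":-0.15,"dz":0.2,"jaw":2},{"wx":0,"wy":0,"wz":0,"dx":0,"dy":0,"dz":0.4,"jaw":2},{"wx":0,"wy":0,"wz":0,"dx":0,"dy":0,"dz":0.15,"jaw":2},{"wx":0,"wy":0,"wz":0,"dx":0,"dy":0,"dz":0,"jaw":2}]'; python3 go.py "(.5035,.1665,.0385)"
```

```text
time_s: 27.35
eef_pos: [0.5046, 0.1666, 0.0405]
eef_rot: [-3.141, 0.002, -0.005]
force: [0.3, -0.4, -1.4]
gripper_width: 0.378
d cm [-0.11  0.01  0.2 ] w deg [-0.01 -0.17 -0.09] at [0.5046 0.1666 0.0405] jaw 3.23 F [ 0.3 -0.4 -1.4] 27.35
```

```bash
python3 -m crank '[{"wx":0,"wy":0,"wz":0,"dx":-0.1,"dy":0,"dz":0.15,"jaw":2},{"wx":0,"wy":0,"wz":0,"dx":0,"dy":0,"dz":0.1,"jaw":2},{"wx":0,"wy":0,"wz":0,"dx":0,"dy":0,"dz":0,"jaw":5},{"wx":0,"wy":0,"wz":0,"dx":0,"dy":0,"dz":0,"jaw":7},{"wx":0,"wy":0,"wz":0,"dx":0,"dy":0,"dz":0,"jaw":7},{"wx":0,"wy":0,"wz":0,"dx":0,"dy":0,"dz":0,"jaw":7}]'; python3 go.py "(.5035,.1665,.0385)"
```

```text
time_s: 28.1
eef_pos: [0.5043, 0.1667, 0.0387]
eef_rot: [-3.141, 0.002, -0.007]
force: [-0.1, -0.1, 0.3]
gripper_width: 0.82
d cm [-0.08  0.02  0.02] w deg [-0.02 -0.27 -0.08] at [0.5043 0.1667 0.0387] jaw 7.0 F [-0.1 -0.1  0.3] 28.1
```

```bash
python3 -m crank '[{"wx":0,"wy":0,"wz":0,"dx":0,"dy":0,"dz":-2,"jaw":7},{"wx":0,"wy":0,"wz":0,"dx":0,"dy":0,"dz":-5,"jaw":7},{"wx":0,"wy":0,"wz":0,"dx":0,"dy":0,"dz":-5,"jaw":7},{"wx":0,"wy":0,"wz":0,"dx":-5,"dy":2,"dz":-3,"jaw":7},{"wx":0,"wy":0,"wz":0,"dx":-6,"dy":2,"dz":0,"jaw":7},{"wx":0,"wy":0,"wz":0,"dx":-4,"dy":0,"dz":0,"jaw":7},{"wx":0,"wy":0,"wz":0,"dx":0,"dy":0,"dz":0,"jaw":7}]'
cat > chk.py <<'E'
from h import *
a=get_image('top');b=get_image('scene')
H={'xl':(.631,-.235),'l':(.639,.230),'m':(.502,.166),'s':(.494,.018)}
for k,d in dict(xl=.058,l=.046,m=.034,s=.022).items():
    for c,im in (('top',a),('scene',b)):
        g=region(c,im,'capsule_'+k,H[k],.04)
        if g is not None: print(k,c,fit([im],[g],list(H[k]),lambda x,y:cap(x,y,d-.005,.010)),H[k])
for k,d,xy in (('tin_wide',.052,(.5025,-.163)),('tin_slim',.036,(.624,.098))):
    for c,im in (('top',a),('scene',b)):
        g=region(c,im,k,xy,.03)
        if g is not None: print(k,c,fit([im],[g],list(xy),lambda x,y:[ring(x,y,d/2,.006),ring(x,y,d/2,.054)]),xy)
A=a['pixels'];B=b['pixels']
save(np.vstack([cv2.resize(A[125:260,75:395],(690,291)),cv2.resize(B[140:290,120:450],(690,309))]),'end.png')
E
python3 chk.py
```

```text
time_s: 28.98
eef_pos: [0.3508, 0.1255, 0.1932]
eef_rot: [3.141, -0.003, 0.012]
force: [0.5, 0.0, 0.7]
gripper_width: 0.823
xl top ([0.6315, -0.2393], np.float64(0.07)) (0.631, -0.235)
xl scene ([0.6313, -0.237], np.float64(0.077)) (0.631, -0.235)
l top ([0.6405, 0.2275], np.float64(0.091)) (0.639, 0.23)
l scene ([0.6394, 0.2306], np.float64(0.079)) (0.639, 0.23)
m top ([0.5022, 0.1654], np.float64(0.103)) (0.502, 0.166)
m scene ([0.5008, 0.1654], np.float64(0.131)) (0.502, 0.166)
s top ([0.4938, 0.0147], np.float64(0.125)) (0.494, 0.018)
s scene ([0.4926, 0.0165], np.float64(0.129)) (0.494, 0.018)
tin_wide top ([0.504, -0.164], np.float64(0.116)) (0.5025, -0.163)
tin_wide scene ([0.5025, -0.1624], np.float64(0.109)) (0.5025, -0.163)
tin_slim top ([0.6247, 0.0973], np.float64(0.072)) (0.624, 0.098)
```

View pics/end.png

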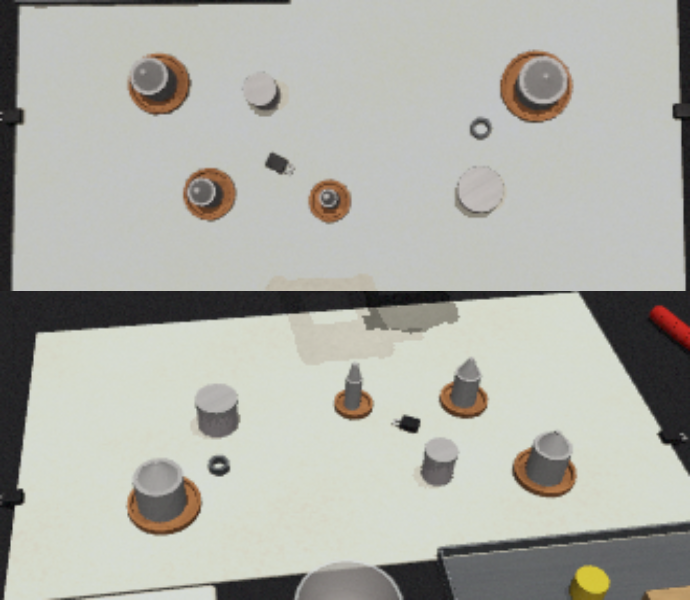

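Both views show all four capsules upright inside their own holders, within about 4 mm of the centres. The tins haven't moved and the gripper is clear.

```bash
python3 -c "from cell import *; print(sign_off())"
```

```text
the job is handed in; nothing more can be done
None
```

All four nozzled capsules are standing upright in their own holders, matched widest to slimmest. I handed the job in at about 29 s of the 109 s allowed; no verdict was reported.

- **Capsules:** the last fits from the top and scene cameras put each axis within about 4 mm of its holder's centre, against the 12 mm limit. The two cameras differ by up to 3 mm. All four look upright and flat on the holder floor.
- **Tins:** `tin_wide` is within about 2 mm of where it started, in both cameras. `tin_slim` is within about 1 mm, but only the top camera could be used: the scene camera's network gave no usable match in the last check, though the picture shows the tin standing in place.
- **Robot:** the gripper is open and clear of everything. The highest force I read between moves was about 3 N.
- **Missed detections:** the wrist camera's network did not find capsules L and S before I gripped them. I relied on the top and scene fits and on looking at the wrist pictures, and both grips held.

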